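Set the fence stop and counter-hold its clamp bolt

ROBOT

A 7-joint arm with a two-finger parallel gripper is mounted at the origin on the work surface. World frame = base frame: x ahead of the robot, y to its left, z up, the work surface at z = 0. Lengths are in m, angles in rad, forces in N, time in s.
With the tool pointing down it reaches from about 0.425 to 0.875 m from the base axis. Payload 4.7 kg.
Tool frame: the origin (TCP) lies at the very end of the fingers, on their centre line; the grasp point (between the pads) lies 19 mm behind it; z points along the fingers, y is the line along which they close (so a half turn about z gives the same grasp; the last joint's range is limited). The gripper opens to 87 mm and grips with 3 to 60 N. Pads are 19 mm wide; open, the fingers measure 117 mm over their backs; the gripper's body (75 mm by 190 mm) begins 51 mm behind the grasp point.
Start: joints at [-1.148, 0.321, -0.07, 1.45, 0.023, 1.371, -0.057], TCP at [0.258, 0.596, 0.223] pointing down, gripper open.
Joint ranges: [-2.86, 2.86], [-0.3, 2.09], [-1.38, 1.24], [0.06, 2.45], [-1.56, 4.7], [0.09, 2.05], [-2.69, 2.69]. Speed limits (rad/s): [2.57, 2.57, 3.14, 3.14, 3.14, 3.14, 3.14].

INTERFACE

Orientations are given as a rotation vector (axis times angle).
In Python, from bench import ctrl, vision gives the robot as it stands.
- The arm moves only by the tool jog_arm, never from a script. Its argument "increments" is a list of rows, each an object of numbers: "tx", "ty", "tz": the shift along the tool's x, y, z in mm; "wx", "wy", "wz": the turn, a rotation vector about the tool's x, y, z in rad; "gripper": the opening, from 0 (shut) to 1 (fully open). In form: [{"tx": .., "ty": .., "tz": .., "wx": .., "wy": .., "wz": .., "gripper": ..}, ...]. A call has exactly 5 rows; each row is the pose to reach, as a shift and turn from the pose commanded when the call began, along the tool's axes at that moment; what a row does not reach only later rows make up. A row lasts 1/12 s, in which the tool goes at most 41.7 mm and 7.16 degrees, less where a joint would pass 70% of its speed; a pose out of reach is approached as far as the arm can. A call with a gripper value outside its range is refused whole. The fingers move at their own pace and stop on an object; "grip_force" is the grip in N (left out, the last holds). Time passes only in rows, so rows that repeat a pose let the fingers close, or fill a call up. It gives the time, the measured TCP pose, the force, the opening and the grip force at its end, in the units of the state.
- ctrl.get_state(): the state, without advancing time (a new reading comes with each control period).
- vision.get_image(name): name is "scene" or "top" or "wrist"; returns a dict with "color" (420x560x3 uint8, blue, green, red), "fx", "fy", "cx", "cy" (pixels), "k1" (the pictures are not rectified: a ray, as slopes to the right and down, at radius r is drawn at 1 + k1 r^2 times it, then the intrinsics apply), "extrinsics" (4x4, takes a point from world to camera coordinates). Camera axes: x right, y down, z forward; pixel columns grow to the right and rows downward; lengths in m; the calibration is good to about 2 mm. A picture is of the moment at which its call begins. There is no depth.
- ctrl.close_job(): hands the job in; it is judged then, once.
Trained networks look in the newest picture that a camera, given by its name, has taken for a name from the list of things; names that differ only in an ending like _2 or _b are one class to them, and where a whole thing is asked for, a point or a joint stands for the part that bears it (a point fixed in the world has none). Each returns a list of dicts, best first, with "conf" (0 to 1); they miss things now and then, are a little off and sometimes report something else, mostly with a low value. They report only what shows in the picture. A call takes as long as a camera call.
- vision.spot_in(camera, thing): "bbox" ([left, top, right, bottom] in pixels, round what is visible of it).
The state is a dict: "time": time; "joint_positions": joint angles; "qd": joint speeds; "joint_torque": joint torques, N m; "position": TCP position; "tool_rot": TCP orientation; "ft_force": force on the tool from outside, world axes, zero at the start; "torque": the same for the moment, N m; "grip_width": opening from 0.0 (shut) to 1.0 (fully open); "grip_force": force on a finger pad.
Only numpy, scipy, OpenCV 4.12 (cv2) and the standard library are available. Lean on these libraries where they do the work, as an engineer would, in place of code of your own. Each camera call takes 0.05 s, during which the arm holds its last target. There are 200 camera calls.

TASK

On the fence jig, turn the round knob little by little until the bar's pointer lines up with the tip of the setting mark on the rule, and let go of the knob. The nut driver is slowly dragging the clamp bolt round: reach down into the narrow gap between the steel bracket and the wooden fence, grip the hidden hex bolt head firmly and stop it turning. Finish while still holding the head still, with the pointer still on the mark and the loose things on the bench and jig left where they are.

Things in the scene. Friction and masses are not known exactly. Their poses are not given: they have to be found in the camera images.
- jig: Fence jig fixed to the bench: plywood base 260 x 360 x 18 mm. Origin: centre of the base's underside on the bench; x runs away from the robot, y (left) along fence and bracket, z up; only its yaw varies. Jig coordinates below are in this frame, in mm. Wooden fence: upright board, x 68 to 96, y -180 to 180, top z 112.
- bracket_top (a point): Middle of the top edge of the steel bracket, jig (23, -85, 112): upright plate, x 20 to 26, y -170 to 0, z 18 to 112 (a second short plate at y 115 to 165, top z 75). The aluminium stop bar lies along its front, x -3 to 20: y -160 to 60 with top z 105, then to y 150 with top z 75; it moves along y with the knob.
- driver (a point): Middle of the nut driver's body, jig (-110, -85, 87): a cylinder 45 mm across lying along the jig's x, x -177 to -42, on a plywood cradle (top z 100), fixed.
- gap (a point): Point at the mouth of the narrow gap between bracket and fence, straight above the bolt head: jig (47, -85, 112), the middle of the 42 mm wide gap (x 26 to 68). The gap is open upward and along y (nothing in it but the bolt head and its round spacer), floor at z 18. Axes as the jig's.
- bolt_head (a point): Centre of the steel hex bolt head in the gap, jig (43, -85, 87), 25 mm below the tops of bracket and fence. 24 mm across flats, 14 mm thick along the bolt axis (jig x 36 to 50); a 26 mm round spacer joins it to the bracket. x = bolt axis = jig x; the frame turns with the bolt; when y is along the jig's y (or 60 deg multiples from it) two flats face the jig's +y and -y.
- bolt (a joint): Angle of the bolt about the jig's x axis, rad. The nut driver drags it round with a steady torque of 0.1 N m in the positive sense against a stiff viscous drag, at about 0.05 rad/s; held firmly, it stops (the driver's clutch slips). It does not move along or across.
- knob_grip (a point): Point on the axis of the round black knob at the height to grip, jig (-93, 90, 80). The knob: upright cylinder 38 to 40 mm across with fine flutes, from z 60 to 92, a thin disc on top to 94; axis vertical. Gear housing 60 x 60 mm under it, top z 56; beside it towards the bar the rule block, top z 40. Free all round above z 60 for 55 mm.
- knob (a joint): Knob angle, rad; grows clockwise seen from above; range -0.2 to 4.2. Turning takes about 0.06 N m; it stays where it is left. 1 rad moves the bar and its pointer 10 mm toward the jig's +y.
- pointer_tip (a point): Tip of the dark steel pointer that hangs from the bar over the rule, at jig x -31, z 45; moves along the jig's y with the knob (y 70 mm at knob angle 0). It starts 7 to 30 mm to the -y side of the mark.
- mark_tip (a point): Tip of the setting mark, a small dark steel clip fixed on the rule, pointing to the bar: jig x about -33, z about 45. Aligned means that the pointer tip has the same jig y as this tip. Axes as the jig's.
- pencil: Flat carpenter's pencil, loose, 125 x 14 x 8 mm, lying on the jig's base; leave alone. Origin: under its middle.
- offcut: Loose wood offcut 50 x 45 x 22 mm on the jig's base; leave alone. Origin: under its middle.
- square: Loose try square on the bench, stock 120 mm, blade 200 mm; leave alone. Origin: under the stock.
- glue: Glue bottle, 60 mm across, 170 mm high; leave alone. Origin: centre of its underside.
- tape: Tape measure 70 x 38 x 62 mm; leave alone. Origin: centre of its underside.
- hammer: Hammer 260 mm long lying on the bench; leave alone. Origin: under its handle and head.
- tin: Open steel tin, 80 mm across, 60 mm high; leave alone. Origin: centre of its underside.

How it is judged:
On the way, in this order (a step that is already met when the one before it is completed fails the run):
1. the pointer is on the mark and the knob is let go (y of pointer_tip in the frame of mark_tip between -0.0025 and 0.0025 m and contact force between the fingers and knob below 0.1 N), for 0.3 s.
2. the bolt head is gripped in the gap and has stopped turning (velocity of joint bolt between -0.01 and 0.01 rad/s and contact force between the fingers and bolt above 10 N and distance between the grasp point and bolt_head below 0.025 m), for 0.3 s.
At the end, for the whole second after the job is handed in: Pointer tip within 2.5 mm of the mark tip along the rule; the fingers grip the bolt head with more than 10 N, the grasp point within 25 mm of the head's centre, and the bolt turns slower than 0.01 rad/s, all through the last second (all of step 2 and y of pointer_tip in the frame of mark_tip between -0.0025 and 0.0025 m); the arm keeps its last pose, push and grip.
It fails at once if a loose bystander is moved by more than 30 mm (distance of any of pencil, offcut, square, glue, tape, hammer, tin from where it was at the start of the episode above 0.03 m).
It also fails if it takes over 61 s, if anything falls off the work surface, if the arm or the gripper's body presses on something with over 40 N, if the wrist force passes 120 N, or if a joint passes its speed limit or range.

## Working session

There is one attempt and no reset: what is moved stays moved. The work goes in short steps, Python scripts to look and compute and a tool call to move; the robot and the scene stay as the last step left them, time stands still between calls to the robot, and variables do not carry over. Pictures are saved under pics/ and viewed, at most 10 in all, crops included, and the job is handed in when it is done.

Besides the shell and the picture viewer there is one more tool, called after ">>>" as name([rows], argument=value, ...), one row to a line, values as JSON. jog_arm: Moves the arm, as the interface text tells. Its arguments: {"type":"object","properties":{"increments":{"type":"array"},"grip_force":{"type":"number"}},"required":["increments"]}

```bash
mkdir -p pics; ls; cat > h.py <<'E'
import numpy as np, cv2
from scipy.spatial.transform import Rotation as R
from bench import ctrl, vision
def ray(im,u,v):
    K=np.array([[im['fx'],0,im['cx']],[0,im['fy'],im['cy']],[0,0,1.]])
    d=np.array([(u-im['cx'])/im['fx'],(v-im['cy'])/im['fy']]); x=d.copy()
    for _ in range(20): x=d/(1+im['k1']*(x@x))
    E=np.array(im['extrinsics']); Rm=E[:3,:3]
    return -Rm.T@E[:3,3], Rm.T@np.array([x[0],x[1],1])
def at_z(im,u,v,z):
    o,d=ray(im,u,v); return o+d*(z-o[2])/d[2]
def proj(im,P):
    E=np.array(im['extrinsics']); p=E[:3,:3]@np.asarray(P)+E[:3,3]; x=p[:2]/p[2]; x=x*(1+im['k1']*(x@x))
    return np.array([im['fx']*x[0]+im['cx'],im['fy']*x[1]+im['cy']])
def shift(target,yaw=None):
    "tool-axis shift (mm) to world target, and current state"
    s=ctrl.get_state(); Rm=R.from_rotvec(s['tool_rot'])
    return Rm.inv().apply(np.array(target)-s['position'])*1000
E
python3 - <<'E'
from h import *
s=ctrl.get_state(); print({k:np.round(v,3) for k,v in s.items()})
for c in ['top','scene']:
    im=vision.get_image(c); cv2.imwrite(f'pics/{c}0.png',im['color'])
    print(c,im['fx'],im['k1'],np.round(im['extrinsics'],3).tolist())
    for t in ['jig','knob','driver','bracket_top','pointer_tip','mark_tip','bolt_head']:
        print(t,[(np.round(d['bbox']).tolist(),round(d['conf'],2)) for d in vision.spot_in(c,t)[:2]])
E
```

```text
pics
{'time': np.float64(0.0), 'joint_positions': array([-1.148,  0.322, -0.07 ,  1.452,  0.023,  1.371, -0.057]), 'qd': array([-0.002, -0.001,  0.001, -0.001,  0.001, -0.   , -0.001]), 'joint_torque': array([-1.0000e-03, -4.9129e+01, -4.0400e-01, -3.1253e+01, -6.4000e-02,
        4.3000e-02,  0.0000e+00]), 'position': array([0.258, 0.596, 0.221]), 'tool_rot': array([-6.380e-01, -3.076e+00,  3.000e-03]), 'ft_force': array([ 0.43 , -0.145,  0.466]), 'torque': array([ 0.009,  0.068, -0.007]), 'grip_force': np.float64(0.0), 'grip_width': np.float64(0.996)}
top 436.16676669636246 -0.038608051616328395 [[0.028, -1.0, -0.0, -0.039], [-0.994, -0.028, -0.107, 0.469], [0.107, 0.003, -0.994, 1.268], [0.0, 0.0, 0.0, 1.0]]
jig [([197.0, 139.0, 325.0, 239.0], 0.96), ([141.0, 132.0, 176.0, 217.0], 0.66)]
knob [([226.0, 205.0, 238.0, 218.0], 0.73), ([286.0, 162.0, 298.0, 194.0], 0.38)]
driver [([198.0, 140.0, 328.0, 241.0], 0.7)]
bracket_top [([196.0, 139.0, 326.0, 240.0], 0.66)]
pointer_tip [([209.0, 166.0, 316.0, 192.0], 0.94)]
mark_tip []
bolt_head [([286.0, 162.0, 299.0, 193.0], 0.7)]
scene 523.3075205646577 -0.07583331100796853 [[0.295, 0.955, 0.015, -0.142], [0.626, -0.181, -0.759, -0.221], [-0.722, 0.233, -0.651, 1.933], [0.0, 0.0, 0.0, 1.0]]
jig [([235.0, 202.0, 386.0, 308.0], 0.62)]
knob [([320.0, 207.0, 333.0, 221.0], 0.53), ([242.0, 234.0, 260.0, 256.0], 0.38)]
driver [([239.0, 201.0, 380.0, 308.0], 0.91)]
bracket_top [([237.0, 201.0, 382.0, 307.0], 0.96), ([320.0, 204.0, 331.0, 220.0], 0.15)]
pointer_tip [([256.0, 231.0, 360.0, 250.0], 0.7), ([238.0, 203.0, 384.0, 305.0], 0.53)]
mark_tip [([318.0, 204.0, 333.0, 222.0], 0.42)]
bolt_head [([270.0, 230.0, 289.0, 256.0], 0.67), ([318.0, 205.0, 331.0, 222.0], 0.49)]
```

```bash
python3 - <<'E'
import cv2
im=cv2.imread('pics/top0.png'); cv2.imwrite('pics/top0c.png',cv2.resize(im[110:260,120:340],None,fx=3.6,fy=3.6,interpolation=cv2.INTER_CUBIC))
E
```

```text
(no output)
```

View pics/top0c.png

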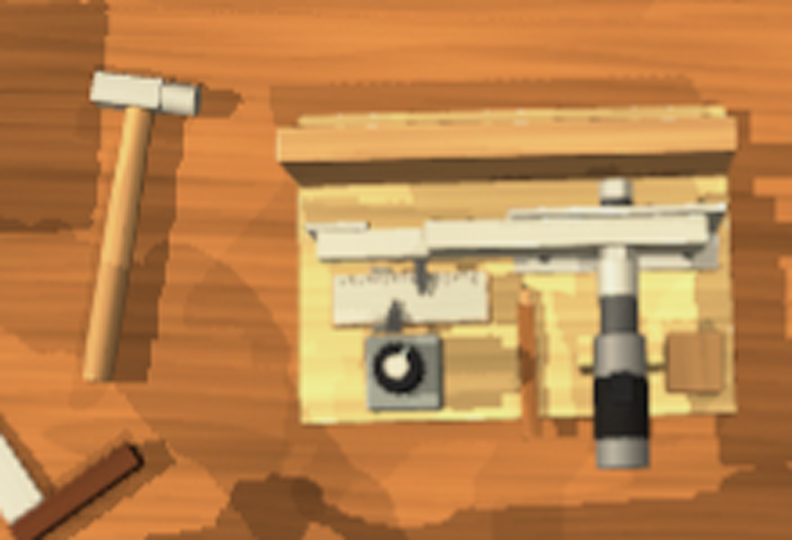

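```bash
cat > fit0.py <<'E'
from h import *
from scipy.optimize import least_squares
im=vision.get_image('top')
pts=[((398,365),(-93,90,94)),((277,130),(96,180,112)),((737,118),(96,-180,112)),((278,161),(68,180,112)),((737,150),(68,-180,112)),
((302,423),(-130,180,9)),((735,412),(-130,-180,9)),((425,220),(20,60,105)),((622,467),(-177,-85,75))]
px=np.array([(120+a/3.6,110+b/3.6) for (a,b),_ in pts]); J=np.array([p for _,p in pts])/1000.
def W(q,J):
    return R.from_euler('z',q[2]).apply(J)+[q[0],q[1],0]
f=lambda q:(np.array([proj(im,p) for p in W(q,J)])-px).ravel()
r=least_squares(f,[.6,0,0],loss='soft_l1'); print(r.x, np.round(r.fun.reshape(-1,2),1).tolist())
q=r.x; K=W(q,np.array([[-93,90,80],[43,-85,87],[-110,-85,87]])/1000.); print(np.round(K,4))
s=ctrl.get_state();print(s['time'],R.from_rotvec(s['tool_rot']).as_matrix().round(3).tolist())
T=K[0]+[0,0,.12]; print(shift(T))
w=vision.get_image('wrist');E=np.array(w['extrinsics']);Rt=R.from_rotvec(s['tool_rot']).as_matrix()
c=-E[:3,:3].T@E[:3,3]; print('cam in tool',Rt.T@(c-s['position']), (Rt.T@E[:3,:3].T).round(3).tolist(),w['fx'])
E
python3 fit0.py
```

```text
[0.55131731 0.04241272 0.05254135] [[-0.4, 0.3], [-0.2, -1.0], [-0.2, -0.8], [-0.5, 0.1], [0.1, 0.0], [-0.1, 0.2], [-0.1, 0.3], [1.8, -0.1], [0.4, 0.7]]
[[ 0.4537  0.1274  0.08  ]
 [ 0.5987 -0.0402  0.087 ]
 [ 0.4459 -0.0482  0.087 ]]
0.85 [[-0.918, 0.397, 0.0], [0.397, 0.918, 0.0], [-0.0, 0.0, -1.0]]
[-365.66470616 -352.79335547   22.5807567 ]
cam in tool [ 7.51968210e-02  1.43846591e-05 -1.61127048e-01] [[0.001, -0.962, -0.272], [1.0, 0.001, -0.0], [0.001, -0.272, 0.962]] 357.56315006638107
```

>>> jog_arm([
  {"tx":-28,"ty":-27,"tz":0,"wz":0.124,"gripper":0.75},
  {"tx":-56,"ty":-54,"tz":0,"wz":0.248,"gripper":0.75},
  {"tx":-84,"ty":-81,"tz":0,"wz":0.372,"gripper":0.75},
  {"tx":-112,"ty":-108,"tz":0,"wz":0.496,"gripper":0.75},
  {"tx":-140,"ty":-135,"tz":0,"wz":0.62,"gripper":0.75},
])

```text
validation failed for argument at $.in...
```

>>> jog_arm([
  {"tx":-39,"ty":-6,"tz":0,"wz":0.124,"gripper":0.75},
  {"tx":-78,"ty":-12,"tz":0,"wz":0.248,"gripper":0.75},
  {"tx":-117,"ty":-18,"tz":5,"wz":0.372,"gripper":0.75},
  {"tx":-155,"ty":-24,"tz":15,"wz":0.496,"gripper":0.75},
  {"tx":-194,"ty":-29,"tz":25,"wz":0.62,"gripper":0.75},
])

```text
validation failed for argument at $.in...
```

```bash
python3 - <<'E'
from h import *
s=ctrl.get_state(); print(s['time'],s['position'],np.round(s['joint_positions'],2),R.from_rotvec(s['tool_rot']).as_matrix().round(3).tolist())
print(shift([.4537,.1274,.13]))
E
```

```text
0.9 [0.25843816 0.59642772 0.22259405] [-1.15  0.32 -0.07  1.45  0.02  1.37 -0.06] [[-0.918, 0.398, 0.0], [0.398, 0.918, 0.0], [-0.0, 0.0, -1.0]]
[-365.62982429 -352.74706264   92.58608321]
```

>>> jog_arm([
  {"tx":-28,"ty":-27,"tz":0,"wx":0,"wy":0,"wz":0.124,"gripper":0.75},
  {"tx":-56,"ty":-54,"tz":0,"wx":0,"wy":0,"wz":0.248,"gripper":0.75},
  {"tx":-84,"ty":-81,"tz":0,"wx":0,"wy":0,"wz":0.372,"gripper":0.75},
  {"tx":-112,"ty":-108,"tz":0,"wx":0,"wy":0,"wz":0.496,"gripper":0.75},
  {"tx":-140,"ty":-135,"tz":0,"wx":0,"wy":0,"wz":0.62,"gripper":0.75},
])

```text
time: 1.32
position: [0.3337, 0.4152, 0.2227]
tool_rot: [-1.554, -2.73, -0.001]
ft_force: [1.8, -0.4, 0.2]
grip_width: 0.772
grip_force: 0.0
```

>>> jog_arm([
  {"tx":-39,"ty":-6,"tz":0,"wx":0,"wy":0,"wz":0.124,"gripper":0.75},
  {"tx":-78,"ty":-12,"tz":0,"wx":0,"wy":0,"wz":0.248,"gripper":0.75},
  {"tx":-117,"ty":-18,"tz":5,"wx":0,"wy":0,"wz":0.372,"gripper":0.75},
  {"tx":-155,"ty":-24,"tz":15,"wx":0,"wy":0,"wz":0.496,"gripper":0.75},
  {"tx":-194,"ty":-29,"tz":25,"wx":0,"wy":0,"wz":0.62,"gripper":0.75},
])

```text
time: 1.73
position: [0.409, 0.2343, 0.198]
tool_rot: [-2.312, -2.126, -0.003]
ft_force: [-0.2, 0.1, 0.4]
grip_width: 0.75
grip_force: 0.0
```

```bash
python3 - <<'E'
from h import *
s=ctrl.get_state(); print(s['time'],s['position'],np.round(s['joint_positions'],2),R.from_rotvec(s['tool_rot']).as_matrix().round(3).tolist())
print(shift([.4537,.1274,.13]))
E
```

```text
1.7333 [0.40897004 0.23428047 0.19799267] [-0.83 -0.06  0.25  1.92  0.01  1.27 -0.67] [[0.084, 0.996, 0.001], [0.996, -0.084, 0.002], [0.002, 0.001, -1.0]]
[-102.88467178   53.42539844   67.87988707]
```

>>> jog_arm([
  {"tx":-34,"ty":18,"tz":15,"wx":0,"wy":0,"wz":0.124,"gripper":0.72},
  {"tx":-69,"ty":36,"tz":32,"wx":0,"wy":0,"wz":0.248,"gripper":0.72},
  {"tx":-103,"ty":53,"tz":50,"wx":0,"wy":0,"wz":0.372,"gripper":0.72},
  {"tx":-103,"ty":53,"tz":68,"wx":0,"wy":0,"wz":0.496,"gripper":0.72},
  {"tx":-103,"ty":53,"tz":68,"wx":0,"wy":0,"wz":0.62,"gripper":0.72},
])

```text
time: 2.15
position: [0.4519, 0.1251, 0.1265]
tool_rot: [2.855, 1.31, -0.008]
ft_force: [0.4, -0.7, -0.2]
grip_width: 0.719
grip_force: 0.0
```

```bash
python3 - <<'E'
from h import *
im=vision.get_image('wrist'); cv2.imwrite('pics/w1.png',im['color'])
q=[0.55131731,0.04241272,0.05254135]; W=lambda p:R.from_euler('z',q[2]).apply(np.array(p)/1000.)+[q[0],q[1],0]
for n,p in dict(knobtop=(-93,90,94),p70=(-31,70,45),p100=(-31,100,45),barend=(-3,60,105),head=(43,-85,99)).items(): print(n,proj(im,W(p)).round(1))
for t in ['knob','pointer_tip','mark_tip','bolt_head']:
    print(t,[(np.round(d['bbox']).tolist(),round(d['conf'],2)) for d in vision.spot_in('wrist',t)[:2]])
s=ctrl.get_state(); print(s['time'],s['position'],np.round(s['joint_positions'],2),R.from_rotvec(s['tool_rot']).as_matrix().round(3).tolist())
E
```

```text
knobtop [281.3 237.1]
p70 [366.8 173.3]
p100 [338.  141.2]
barend [447.  171.1]
head [639.5 289.3]
knob [([244.0, 187.0, 309.0, 265.0], 0.6), ([161.0, 0.0, 560.0, 351.0], 0.42)]
pointer_tip [([313.0, 6.0, 560.0, 270.0], 0.64)]
mark_tip [([301.0, 143.0, 335.0, 180.0], 0.94)]
bolt_head []
2.4 [0.45366461 0.12965348 0.13026292] [-0.71  0.    0.37  2.01 -0.    1.13 -1.03] [[0.64, 0.769, 0.001], [0.769, -0.64, 0.001], [0.001, 0.001, -1.0]]
```

View pics/w1.png

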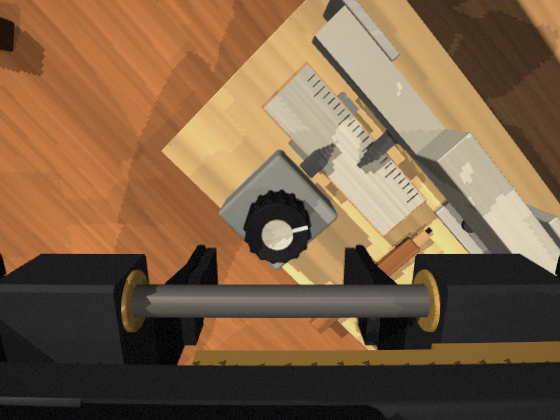

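```bash
python3 - <<'E'
import cv2
im=cv2.imread('pics/w1.png'); cv2.imwrite('pics/w1c.png',cv2.resize(im[110:210,285:425],None,fx=5.6,fy=5.6,interpolation=cv2.INTER_CUBIC))
E
```

```text
(no output)
```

View pics/w1c.png

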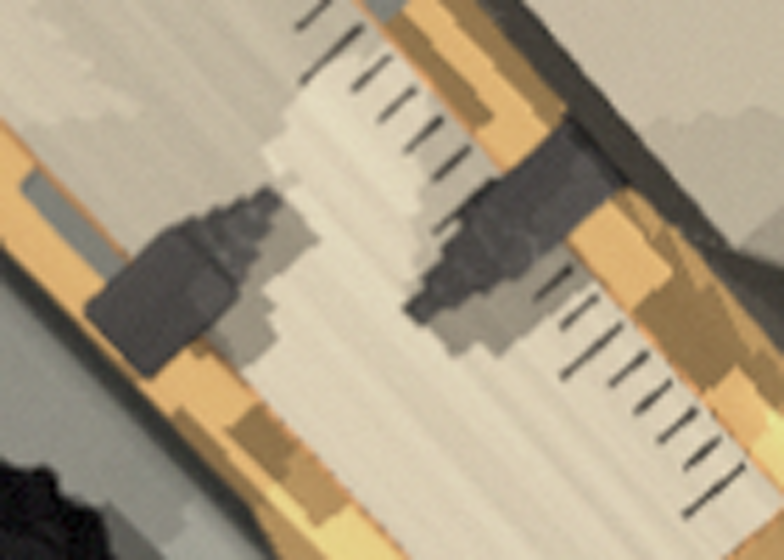

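```bash
cat >> h.py <<'E'
Q=[0.55131731,0.04241272,0.05254135]
RJ=R.from_euler('z',Q[2]); 
def W(p): return RJ.apply(np.array(p)/1000.)+[Q[0],Q[1],0]
def Jg(w): return RJ.inv().apply(np.asarray(w)-[Q[0],Q[1],0])*1000
E
python3 - <<'E'
from h import *
im=vision.get_image('wrist')
m=Jg(at_z(im,334.1,144.5,.045));p=Jg(at_z(im,358.2,165.9,.045)); print(m,p,m[1]-p[1]); k=at_z(im,278,235,.094);print('knob',k,Jg(k),W((-93,90,94)))
s=ctrl.get_state();print(s['time'],s['position']); print(shift([k[0],k[1],.064]))
E
```

```text
[-31.86498928 105.12166259  45.        ] [-29.08167164  82.58818016  45.        ] 22.533482426505543
knob [0.45409298 0.13327734 0.094     ] [-92.31820885  95.84517135  94.        ] [0.4537191  0.12740442 0.094     ]
2.45 [0.45367862 0.12974274 0.13034434]
[ 2.8837262  -1.98443172 66.34744277]
```

>>> jog_arm([
  {"tx":-1.8,"ty":0.5,"tz":0,"wx":0,"wy":0,"wz":-0.124,"gripper":0.72},
  {"tx":-1.8,"ty":0.5,"tz":0,"wx":0,"wy":0,"wz":-0.248,"gripper":0.72},
  {"tx":-1.8,"ty":0.5,"tz":0,"wx":0,"wy":0,"wz":-0.372,"gripper":0.72},
  {"tx":-1.8,"ty":0.5,"tz":6,"wx":0,"wy":0,"wz":-0.496,"gripper":0.72},
  {"tx":-1.8,"ty":0.5,"tz":16,"wx":0,"wy":0,"wz":-0.62,"gripper":0.72},
])

```text
time: 2.87
position: [0.4537, 0.1284, 0.115]
tool_rot: [2.296, 2.143, 0.006]
ft_force: [0.0, -0.1, -0.2]
grip_width: 0.718
grip_force: 0.0
```

>>> jog_arm([
  {"tx":0,"ty":0,"tz":12,"wx":0,"wy":0,"wz":-0.12,"gripper":0.72},
  {"tx":0,"ty":0,"tz":25,"wx":0,"wy":0,"wz":-0.24,"gripper":0.72},
  {"tx":0,"ty":0,"tz":38,"wx":0,"wy":0,"wz":-0.36,"gripper":0.72},
  {"tx":0,"ty":0,"tz":50,"wx":0,"wy":0,"wz":-0.48,"gripper":0.72},
  {"tx":0,"ty":0,"tz":50,"wx":0,"wy":0,"wz":-0.58,"gripper":0.72},
])

```text
time: 3.28
position: [0.4511, 0.1274, 0.0619]
tool_rot: [-1.587, -2.71, 0.004]
ft_force: [-0.5, -1.1, -0.2]
grip_width: 0.718
grip_force: 0.0
```

```bash
python3 - <<'E'
from h import *
im=vision.get_image('wrist')
s=ctrl.get_state();print(s['time'],s['position'],s['joint_positions'].round(2),R.from_rotvec(s['tool_rot']).as_matrix().round(3).tolist(),s['ft_force']); print(shift([.453,.128,.064]))
for d in vision.spot_in('wrist','knob')[:2]: print(d)
print('expected knob top',proj(im,W((-93,90,94))), proj(im,[.453,.128,.094]))
E
```

```text
3.3333 [0.45171145 0.127571   0.06282921] [-0.68  0.08  0.36  2.08 -0.04  0.98  0.22] [[-0.492, 0.87, -0.001], [0.87, 0.492, -0.001], [0.0, -0.002, -1.0]] [-0.30536893  1.2139249   0.63501445]
[-0.26080794  1.33091527 -1.17294799]
{'bbox': [243.0, 226.5, 330.8, 331.7], 'conf': 0.9}
expected knob top [286.72912979 304.24969066] [285.91408582 302.34599183]
```

>>> jog_arm([
  {"tx":0,"ty":1.8,"tz":-1,"wx":0,"wy":0,"wz":0,"gripper":0.72},
  {"tx":0,"ty":1.8,"tz":-1,"wx":0,"wy":0,"wz":0,"gripper":0.35},
  {"tx":0,"ty":1.8,"tz":-1,"wx":0,"wy":0,"wz":0,"gripper":0.35},
  {"tx":0,"ty":1.8,"tz":-1,"wx":0,"wy":0,"wz":0,"gripper":0.35},
  {"tx":0,"ty":1.8,"tz":-1,"wx":0,"wy":0,"wz":0,"gripper":0.35},
], grip_force=20)

```text
time: 3.8
position: [0.4542, 0.1282, 0.0648]
tool_rot: [1.6, 2.703, 0.001]
ft_force: [0.1, -0.3, -0.0]
grip_width: 0.5
grip_force: 0.0
```

```bash
python3 - <<'E'
from h import *
s=ctrl.get_state();print({k:np.round(v,3).tolist() for k,v in s.items()})
E
```

```text
{'time': 3.8, 'joint_positions': [-0.68, 0.086, 0.364, 2.074, -0.037, 0.987, 0.205], 'qd': [0.002, 0.003, -0.001, 0.002, -0.0, -0.0, 0.001], 'joint_torque': [-0.024, -29.243, 0.917, -26.684, -0.048, 0.045, -0.007], 'position': [0.454, 0.128, 0.065], 'tool_rot': [1.6, 2.703, 0.001], 'ft_force': [0.123, -0.286, -0.038], 'torque': [-0.062, -0.021, 0.004], 'grip_force': 0.0, 'grip_width': 0.5}
```

>>> jog_arm([
  {"tx":0,"ty":0,"tz":0,"wx":0,"wy":0,"wz":0,"gripper":0.2},
  {"tx":0,"ty":0,"tz":0,"wx":0,"wy":0,"wz":0,"gripper":0.2},
  {"tx":0,"ty":0,"tz":0,"wx":0,"wy":0,"wz":0,"gripper":0.2},
  {"tx":0,"ty":0,"tz":0,"wx":0,"wy":0,"wz":0.05,"gripper":0.2},
  {"tx":0,"ty":0,"tz":0,"wx":0,"wy":0,"wz":0.15,"gripper":0.2},
])

```text
time: 4.22
position: [0.4538, 0.128, 0.0647]
tool_rot: [-1.801, -2.574, 0.001]
ft_force: [-2.5, 0.4, 2.9]
grip_width: 0.43
grip_force: 20.0
```

>>> jog_arm([
  {"tx":0,"ty":0,"tz":0,"wx":0,"wy":0,"wz":0.11,"gripper":0.2},
  {"tx":0,"ty":0,"tz":0,"wx":0,"wy":0,"wz":0.22,"gripper":0.2},
  {"tx":0,"ty":0,"tz":0,"wx":0,"wy":0,"wz":0.33,"gripper":0.2},
  {"tx":0,"ty":0,"tz":0,"wx":0,"wy":0,"wz":0.44,"gripper":0.2},
  {"tx":0,"ty":0,"tz":0,"wx":0,"wy":0,"wz":0.55,"gripper":0.2},
])

```text
time: 4.63
position: [0.453, 0.1279, 0.0647]
tool_rot: [-2.434, -1.984, 0.003]
ft_force: [-5.1, -0.7, 6.0]
grip_width: 0.427
grip_force: 20.0
```

>>> jog_arm([
  {"tx":0,"ty":0,"tz":0,"wx":0,"wy":0,"wz":0.11,"gripper":0.2},
  {"tx":0,"ty":0,"tz":0,"wx":0,"wy":0,"wz":0.22,"gripper":0.2},
  {"tx":0,"ty":0,"tz":0,"wx":0,"wy":0,"wz":0.33,"gripper":0.2},
  {"tx":0,"ty":0,"tz":0,"wx":0,"wy":0,"wz":0.44,"gripper":0.2},
  {"tx":0,"ty":0,"tz":0,"wx":0,"wy":0,"wz":0.55,"gripper":0.2},
])

```text
time: 5.05
position: [0.4522, 0.1283, 0.0647]
tool_rot: [-2.881, -1.248, 0.006]
ft_force: [-6.8, -0.1, 7.9]
grip_width: 0.429
grip_force: 20.0
```

>>> jog_arm([
  {"tx":0,"ty":0,"tz":0,"wx":0,"wy":0,"wz":0.11,"gripper":0.2},
  {"tx":0,"ty":0,"tz":0,"wx":0,"wy":0,"wz":0.22,"gripper":0.2},
  {"tx":0,"ty":0,"tz":0,"wx":0,"wy":0,"wz":0.33,"gripper":0.2},
  {"tx":0,"ty":0,"tz":0,"wx":0,"wy":0,"wz":0.44,"gripper":0.2},
  {"tx":0,"ty":0,"tz":0,"wx":0,"wy":0,"wz":0.55,"gripper":0.2},
])

```text
time: 5.47
position: [0.4517, 0.129, 0.0647]
tool_rot: [-3.112, -0.42, 0.007]
ft_force: [-8.1, 0.7, 7.2]
grip_width: 0.43
grip_force: 20.0
```

```bash
python3 - <<'E'
from h import *
vision.get_image('wrist');vision.get_image('wrist')
im=vision.get_image('wrist'); cv2.imwrite('pics/w2.png',im['color'])
s=ctrl.get_state();print(s['time'],s['position'],s['joint_positions'].round(2),R.from_rotvec(s['tool_rot']).as_matrix().round(3).tolist(),s['ft_force'],s['torque'])
import pickle; pickle.dump(im,open('w2.pkl','wb'))
print('p100',proj(im,W((-31,100,45))),proj(im,W((-31,110,45))))
c=proj(im,W((-31,102,45))).astype(int); print(c)
x0=max(c[0]-70,0);y0=max(c[1]-50,0);print(x0,y0)
cv2.imwrite('pics/w2c.png',cv2.resize(im['color'][y0:y0+100,x0:x0+140],None,fx=5.6,fy=5.6,interpolation=cv2.INTER_CUBIC))
E
```

```text
5.6167 [0.45173559 0.12905874 0.06467551] [-0.77  0.09  0.46  2.08 -0.05  0.99 -1.59] [[0.963, 0.269, -0.005], [0.269, -0.963, 0.001], [-0.004, -0.002, -1.0]] [-6.89576095  1.40651017  7.31443136] [ 0.16748137  1.7327919  -0.08031525]
p100 [292.86045965 128.94089088] [273.07586216 124.44773822]
[288 128]
218 78
```

View pics/w2c.png

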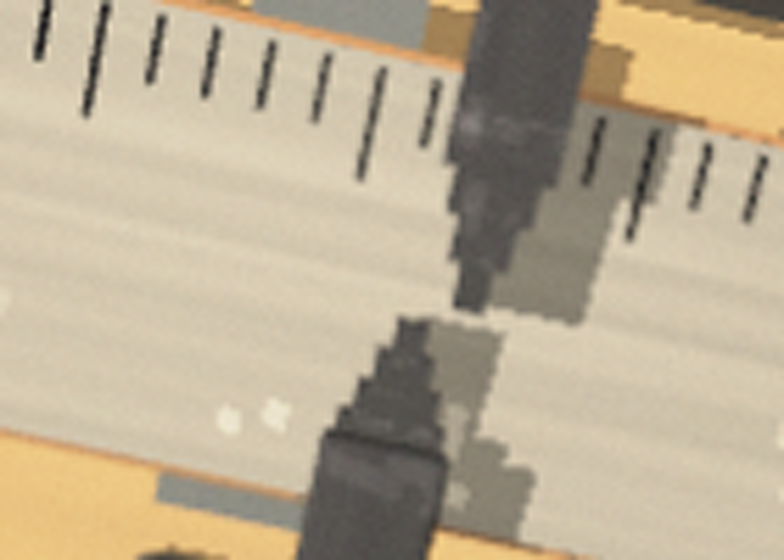

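>>> jog_arm([
  {"tx":0,"ty":0,"tz":0,"wx":0,"wy":0,"wz":0.11,"gripper":0.2},
  {"tx":0,"ty":0,"tz":0,"wx":0,"wy":0,"wz":0.22,"gripper":0.2},
  {"tx":0,"ty":0,"tz":0,"wx":0,"wy":0,"wz":0.33,"gripper":0.2},
  {"tx":0,"ty":0,"tz":0,"wx":0,"wy":0,"wz":0.44,"gripper":0.2},
  {"tx":0,"ty":0,"tz":0,"wx":0,"wy":0,"wz":0.46,"gripper":0.2},
])

```text
time: 6.03
position: [0.4517, 0.1298, 0.0647]
tool_rot: [-3.126, 0.299, 0.008]
ft_force: [-7.2, 2.8, 7.7]
grip_width: 0.431
grip_force: 20.0
```

```bash
python3 - <<'E'
from h import *
vision.get_image('wrist');vision.get_image('wrist')
im=vision.get_image('wrist'); cv2.imwrite('pics/w3.png',im['color'])
s=ctrl.get_state();print(s['time'],s['position'],s['joint_positions'].round(2),R.from_rotvec(s['tool_rot']).as_matrix().round(3).tolist(),s['ft_force'])
print('p100',proj(im,W((-31,100,45))),proj(im,W((-31,110,45))))
c=proj(im,W((-31,102,45))).astype(int)
x0=max(c[0]-70,0);y0=max(c[1]-50,0);print(x0,y0)
cv2.imwrite('pics/w3c.png',cv2.resize(im['color'][y0:y0+100,x0:x0+140],None,fx=5.6,fy=5.6,interpolation=cv2.INTER_CUBIC))
E
```

```text
6.1833 [0.45168488 0.12977194 0.06466539] [-0.79  0.09  0.48  2.08 -0.05  0.99 -2.04] [[0.983, -0.185, -0.005], [-0.185, -0.983, 0.002], [-0.005, -0.001, -1.0]] [-6.58950348  2.48953368  7.51306521]
p100 [235.21167249 136.63028789] [215.92621802 141.48658641]
161 87
```

View pics/w3c.png

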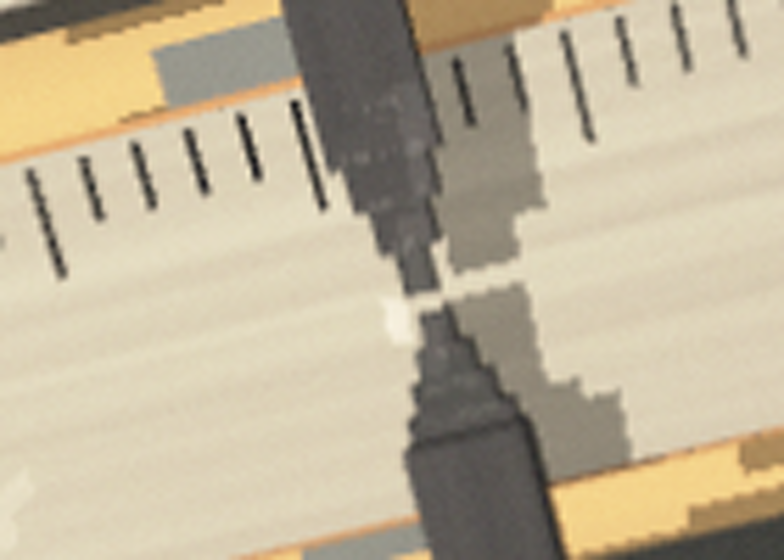

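>>> jog_arm([
  {"tx":0,"ty":0,"tz":0,"wx":0,"wy":0,"wz":0,"gripper":0.72},
  {"tx":0,"ty":0,"tz":0,"wx":0,"wy":0,"wz":0,"gripper":0.72},
  {"tx":0,"ty":0,"tz":0,"wx":0,"wy":0,"wz":0,"gripper":0.72},
  {"tx":0,"ty":0,"tz":0,"wx":0,"wy":0,"wz":0,"gripper":0.72},
  {"tx":0,"ty":0,"tz":0,"wx":0,"wy":0,"wz":0,"gripper":0.72},
])

```text
time: 6.6
position: [0.4543, 0.1279, 0.0645]
tool_rot: [3.128, -0.294, 0.0]
ft_force: [-0.3, 1.1, 0.4]
grip_width: 0.687
grip_force: 0.0
```

>>> jog_arm([
  {"tx":0,"ty":0,"tz":-15,"wx":0,"wy":0,"wz":0,"gripper":0.72},
  {"tx":0,"ty":0,"tz":-40,"wx":0,"wy":0,"wz":0,"gripper":0.72},
  {"tx":0,"ty":0,"tz":-75,"wx":0,"wy":0,"wz":-0.06,"gripper":0.72},
  {"tx":0,"ty":0,"tz":-105,"wx":0,"wy":0,"wz":-0.14,"gripper":0.72},
  {"tx":0,"ty":0,"tz":-115,"wx":0,"wy":0,"wz":-0.24,"gripper":0.72},
])

```text
time: 7.02
position: [0.4566, 0.1287, 0.1841]
tool_rot: [-3.137, -0.088, -0.01]
ft_force: [1.0, -0.1, 0.7]
grip_width: 0.72
grip_force: 0.0
```

```bash
python3 - <<'E'
from h import *
im=vision.get_image('wrist');im=vision.get_image('wrist'); cv2.imwrite('pics/w4.png',im['color'])
s=ctrl.get_state();print(s['time'],s['position'],s['joint_positions'].round(2),R.from_rotvec(s['tool_rot']).as_matrix().round(3).tolist(),s['ft_force'],s['grip_width'])
print('p100',proj(im,W((-31,100,45))),proj(im,W((-31,110,45))))
print(W((47.5,-85,68)),shift(W((47.5,-85,160))))
c=proj(im,W((-31,102,45))).astype(int)
x0=max(c[0]-70,0);y0=max(c[1]-50,0);print(x0,y0)
cv2.imwrite('pics/w4c.png',cv2.resize(im['color'][y0:y0+100,x0:x0+140],None,fx=5.6,fy=5.6,interpolation=cv2.INTER_CUBIC))
E
```

```text
7.1167 [0.45583338 0.12863008 0.18199273] [-0.81 -0.05  0.47  1.95  0.02  1.24 -1.87] [[0.999, 0.053, 0.005], [0.053, -0.999, 0.003], [0.005, -0.002, -1.0]] [-0.38539005  0.08743884 -0.29148578] 0.7217393339863855
p100 [271.24455449 128.91026185] [259.10565445 128.79855472]
[ 0.60321572 -0.03997542  0.068     ] [138.14710641 176.22157464  22.2346841 ]
198 78
```

View pics/w4c.png

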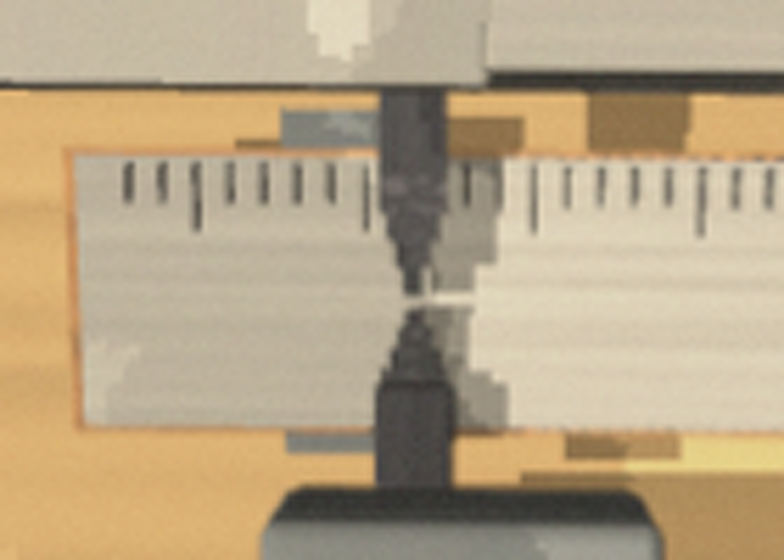

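Pointer and mark tips both sit at crop column ≈414, so they are aligned after release. Next I move above the gap.

>>> jog_arm([
  {"tx":22,"ty":29,"tz":0,"wx":0,"wy":0,"wz":0,"gripper":0.7},
  {"tx":45,"ty":58,"tz":0,"wx":0,"wy":0,"wz":0,"gripper":0.7},
  {"tx":69,"ty":88,"tz":0,"wx":0,"wy":0,"wz":0,"gripper":0.7},
  {"tx":92,"ty":117,"tz":0,"wx":0,"wy":0,"wz":0,"gripper":0.7},
  {"tx":115,"ty":147,"tz":5,"wx":0,"wy":0,"wz":0,"gripper":0.65},
])

```text
time: 7.53
position: [0.5774, -0.0139, 0.1736]
tool_rot: [3.14, 0.079, -0.0]
ft_force: [0.6, 0.7, 0.8]
grip_width: 0.682
grip_force: 0.0
```

>>> jog_arm([
  {"tx":12,"ty":15,"tz":5,"wx":0,"wy":0,"wz":0,"gripper":0.65},
  {"tx":23,"ty":29,"tz":12,"wx":0,"wy":0,"wz":0,"gripper":0.6},
  {"tx":23,"ty":29,"tz":17,"wx":0,"wy":0,"wz":0,"gripper":0.6},
  {"tx":23,"ty":29,"tz":17,"wx":0,"wy":0,"wz":0,"gripper":0.6},
  {"tx":23,"ty":29,"tz":17,"wx":0,"wy":0,"wz":0,"gripper":0.6},
])

```text
time: 7.95
position: [0.5998, -0.0394, 0.156]
tool_rot: [-3.14, -0.082, 0.005]
ft_force: [-0.8, -0.1, 0.8]
grip_width: 0.604
grip_force: 0.0
```

```bash
python3 - <<'E'
from h import *
im=vision.get_image('wrist'); cv2.imwrite('pics/w5.png',im['color'])
s=ctrl.get_state();print(s['time'],s['position'],s['joint_positions'].round(2),R.from_rotvec(s['tool_rot']).as_matrix().round(3).tolist(),s['ft_force'],s['grip_width'])
print(shift(W((47.5,-85,68))))
for n,p in dict(headc=(43,-85,99),h_near=(36,-85,99),h_far=(50,-85,99),brL=(26,0,112),brR=(26,-170,112),fenL=(68,0,112),fenR=(68,-170,112)).items(): print(n,proj(im,W(p)).round(1))
for d in vision.spot_in('wrist','bolt_head')[:3]: print(d)
E
```

```text
8.0 [ 0.60021449 -0.03892977  0.15676256] [-0.53  0.3   0.66  1.68 -0.19  1.23 -1.34] [[0.999, 0.053, -0.002], [0.053, -0.999, 0.001], [-0.002, -0.001, -1.0]] [-0.48623612  0.07322414 -0.35964502] 0.5992364148026118
[ 3.09497469  1.28294849 88.75623066]
headc [281.8 229.2]
h_near [281.8 239.4]
h_far [281.8 218.8]
brL [146.  261.6]
brR [417.6 261.6]
fenL [138.6 196.3]
fenR [425.2 196.3]
{'bbox': [258.1, 209.7, 299.7, 346.4], 'conf': 0.96}
```

View pics/w5.png

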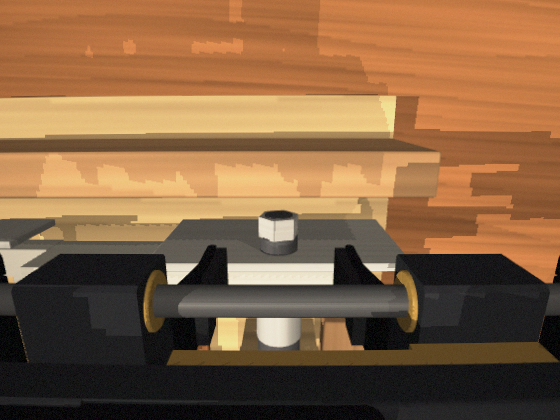

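```bash
python3 - <<'E'
import cv2
im=cv2.imread('pics/w5.png'); cv2.imwrite('pics/w5c.png',cv2.resize(im[195:270,230:330],None,fx=8,fy=8,interpolation=cv2.INTER_CUBIC))
E
```

```text
(no output)
```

View pics/w5c.png

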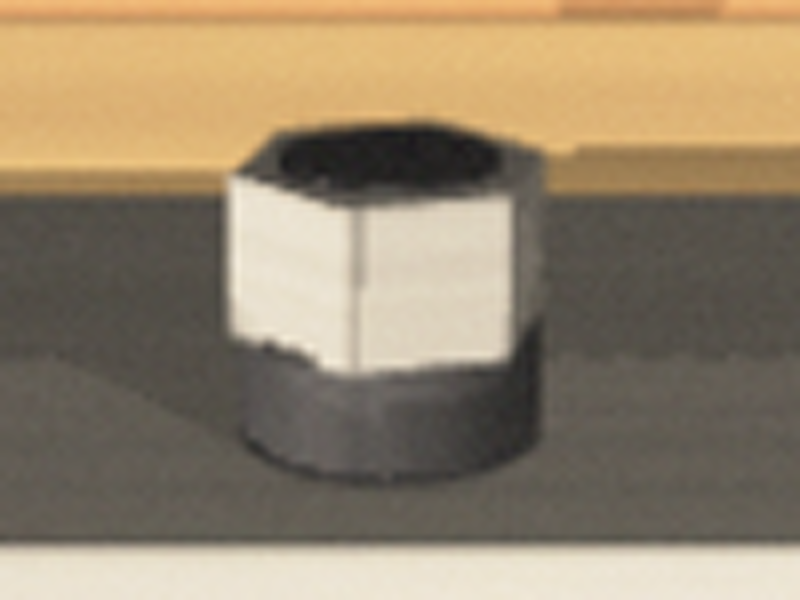

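>>> jog_arm([
  {"tx":3,"ty":-0.8,"tz":0,"wx":0,"wy":0,"wz":0,"gripper":0.58},
  {"tx":3,"ty":-0.8,"tz":8,"wx":0,"wy":0,"wz":0,"gripper":0.58},
  {"tx":3,"ty":-0.8,"tz":20,"wx":0,"wy":0,"wz":0,"gripper":0.58},
  {"tx":3,"ty":-0.8,"tz":35,"wx":0,"wy":0,"wz":0,"gripper":0.58},
  {"tx":3,"ty":-0.8,"tz":37,"wx":0,"wy":0,"wz":0,"gripper":0.58},
])

```text
time: 8.47
position: [0.6019, -0.0388, 0.1172]
tool_rot: [-3.14, -0.084, 0.008]
ft_force: [-0.7, 0.1, -0.9]
grip_width: 0.577
grip_force: 0.0
```

```bash
python3 - <<'E'
from h import *
vision.get_image('wrist');im=vision.get_image('wrist')
s=ctrl.get_state();print(s['time'],s['position'],Jg(s['position']),R.from_rotvec(s['tool_rot']).as_matrix().round(3).tolist(),s['ft_force'],s['grip_width'])
for d in vision.spot_in('wrist','bolt_head')[:1]: print(d)
print(proj(im,W((43,-85,99))),shift(W((47.5,-85,68))))
E
```

```text
8.5667 [ 0.60305924 -0.03914152  0.1191896 ] [ 47.38752967 -84.15903332 119.1895986 ] [[0.999, 0.053, -0.003], [0.053, -0.999, -0.0], [-0.003, 0.0, -1.0]] [-0.48418419  0.42770421  0.34083837] 0.5794547149227924
{'bbox': [252.2, 230.0, 306.1, 348.1], 'conf': 0.67}
[282.69017697 256.24944739] [-0.55758767  0.6157434  52.15883382]
```

>>> jog_arm([
  {"tx":0,"ty":0,"tz":14,"wx":0,"wy":0,"wz":0,"gripper":0.58},
  {"tx":0,"ty":0,"tz":30,"wx":0,"wy":0,"wz":0,"gripper":0.58},
  {"tx":0,"ty":0,"tz":44,"wx":0,"wy":0,"wz":0,"gripper":0.58},
  {"tx":0,"ty":0,"tz":51,"wx":0,"wy":0,"wz":0,"gripper":0.58},
  {"tx":0,"ty":0,"tz":51,"wx":0,"wy":0,"wz":0,"gripper":0.58},
], grip_force=40)

```text
time: 9.03
position: [0.6029, -0.0393, 0.0679]
tool_rot: [3.14, 0.083, -0.005]
ft_force: [-0.7, 0.4, 0.2]
grip_width: 0.58
grip_force: 0.0
```

>>> jog_arm([
  {"tx":0,"ty":0,"tz":0,"wx":0,"wy":0,"wz":0,"gripper":0.1},
  {"tx":0,"ty":0,"tz":0,"wx":0,"wy":0,"wz":0,"gripper":0.1},
  {"tx":0,"ty":0,"tz":0,"wx":0,"wy":0,"wz":0,"gripper":0.1},
  {"tx":0,"ty":0,"tz":0,"wx":0,"wy":0,"wz":0,"gripper":0.1},
  {"tx":0,"ty":0,"tz":0,"wx":0,"wy":0,"wz":0,"gripper":0.1},
], grip_force=40)

```text
time: 9.45
position: [0.6046, -0.0378, 0.0702]
tool_rot: [-3.138, -0.083, -0.002]
ft_force: [-0.4, 2.3, 2.2]
grip_width: 0.289
grip_force: 16.6
```

>>> jog_arm([
  {"tx":0,"ty":0,"tz":0,"wx":0,"wy":0,"wz":0,"gripper":0.1},
  {"tx":0,"ty":0,"tz":0,"wx":0,"wy":0,"wz":0,"gripper":0.1},
  {"tx":0,"ty":0,"tz":0,"wx":0,"wy":0,"wz":0,"gripper":0.1},
  {"tx":0,"ty":0,"tz":0,"wx":0,"wy":0,"wz":0,"gripper":0.1},
  {"tx":0,"ty":0,"tz":0,"wx":0,"wy":0,"wz":0,"gripper":0.1},
], grip_force=50)

```text
time: 9.87
position: [0.6046, -0.0378, 0.0703]
tool_rot: [-3.138, -0.084, -0.002]
ft_force: [-0.9, 4.4, 5.4]
grip_width: 0.275
grip_force: 48.1
```

```bash
python3 - <<'E'
from h import *
s=ctrl.get_state();print(s['time'],s['position'],Jg(s['position']),s['ft_force'],s['torque'],s['grip_width']*87,s['grip_force'])
E
```

```text
9.8667 [ 0.60460889 -0.03783191  0.07029822] [ 49.00381536 -82.93261884  70.29822264] [-0.91192716  4.36777048  5.36025043] [ 1.13160331  0.46134994 -0.07687748] 23.951327657845372 48.05697990115732
```

>>> jog_arm([
  {"tx":0,"ty":0,"tz":0,"wx":0,"wy":0,"wz":0,"gripper":0.1},
  {"tx":0,"ty":0,"tz":0,"wx":0,"wy":0,"wz":0,"gripper":0.1},
  {"tx":0,"ty":0,"tz":0,"wx":0,"wy":0,"wz":0,"gripper":0.1},
  {"tx":0,"ty":0,"tz":0,"wx":0,"wy":0,"wz":0,"gripper":0.1},
  {"tx":0,"ty":0,"tz":0,"wx":0,"wy":0,"wz":0,"gripper":0.1},
])

```text
time: 10.28
position: [0.6046, -0.0379, 0.0703]
tool_rot: [-3.138, -0.084, -0.001]
ft_force: [-0.9, 4.8, 5.7]
grip_width: 0.276
grip_force: 48.1
```

>>> jog_arm([
  {"tx":0,"ty":0,"tz":0,"wx":0,"wy":0,"wz":0,"gripper":0.1},
  {"tx":0,"ty":0,"tz":0,"wx":0,"wy":0,"wz":0,"gripper":0.1},
  {"tx":0,"ty":0,"tz":0,"wx":0,"wy":0,"wz":0,"gripper":0.1},
  {"tx":0,"ty":0,"tz":0,"wx":0,"wy":0,"wz":0,"gripper":0.1},
  {"tx":0,"ty":0,"tz":0,"wx":0,"wy":0,"wz":0,"gripper":0.1},
])

```text
time: 10.7
position: [0.6046, -0.0378, 0.0703]
tool_rot: [-3.138, -0.084, -0.001]
ft_force: [-1.8, 4.9, 5.9]
grip_width: 0.269
grip_force: 48.1
```

```bash
python3 - <<'E'
from h import *
s=ctrl.get_state();print(s['time'],Jg(s['position']),s['ft_force'],s['torque'],s['grip_width']*87,s['grip_force'])
for c in ['wrist','top']: cv2.imwrite(f'pics/end_{c}.png',vision.get_image(c)['color'])
a=cv2.imread('pics/end_wrist.png');b=cv2.imread('pics/end_top.png')[110:260,120:340];b=cv2.resize(b,(560,382),interpolation=cv2.INTER_CUBIC)
cv2.imwrite('pics/end.png',cv2.resize(np.hstack([a[:382],b]),(800,273)))
E
```

```text
10.7 [ 48.99804185 -82.93433522  70.26837102] [-1.76338609  4.85874591  5.92170994] [ 1.04742298  0.45451937 -0.01865932] 23.393532417777298 48.066167403012514
```

View pics/end.png

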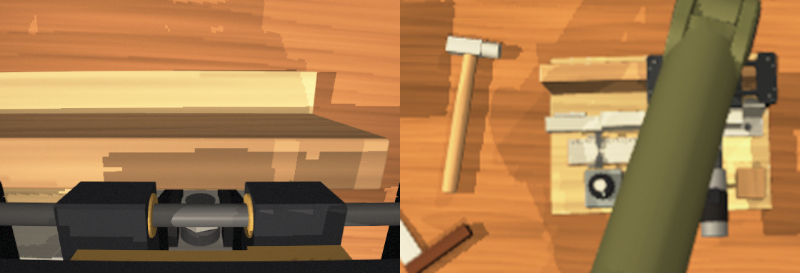

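>>> jog_arm([
  {"tx":0,"ty":0,"tz":0,"wx":0,"wy":0,"wz":0,"gripper":0.1},
  {"tx":0,"ty":0,"tz":0,"wx":0,"wy":0,"wz":0,"gripper":0.1},
  {"tx":0,"ty":0,"tz":0,"wx":0,"wy":0,"wz":0,"gripper":0.1},
  {"tx":0,"ty":0,"tz":0,"wx":0,"wy":0,"wz":0,"gripper":0.1},
  {"tx":0,"ty":0,"tz":0,"wx":0,"wy":0,"wz":0,"gripper":0.1},
])

```text
time: 11.22
position: [0.6046, -0.0379, 0.0703]
tool_rot: [-3.138, -0.084, -0.001]
ft_force: [-1.7, 5.3, 5.2]
grip_width: 0.27
grip_force: 48.1
```

>>> jog_arm([
  {"tx":0,"ty":0,"tz":0,"wx":0,"wy":0,"wz":0,"gripper":0.1},
  {"tx":0,"ty":0,"tz":0,"wx":0,"wy":0,"wz":0,"gripper":0.1},
  {"tx":0,"ty":0,"tz":0,"wx":0,"wy":0,"wz":0,"gripper":0.1},
  {"tx":0,"ty":0,"tz":0,"wx":0,"wy":0,"wz":0,"gripper":0.1},
  {"tx":0,"ty":0,"tz":0,"wx":0,"wy":0,"wz":0,"gripper":0.1},
])

```text
time: 11.63
position: [0.6046, -0.0378, 0.0703]
tool_rot: [-3.138, -0.084, -0.001]
ft_force: [-0.5, 5.3, 6.4]
grip_width: 0.272
grip_force: 48.1
```

>>> jog_arm([
  {"tx":0,"ty":0,"tz":0,"wx":0,"wy":0,"wz":0,"gripper":0.1},
  {"tx":0,"ty":0,"tz":0,"wx":0,"wy":0,"wz":0,"gripper":0.1},
  {"tx":0,"ty":0,"tz":0,"wx":0,"wy":0,"wz":0,"gripper":0.1},
  {"tx":0,"ty":0,"tz":0,"wx":0,"wy":0,"wz":0,"gripper":0.1},
  {"tx":0,"ty":0,"tz":0,"wx":0,"wy":0,"wz":0,"gripper":0.1},
])

```text
time: 12.05
position: [0.6046, -0.0379, 0.0703]
tool_rot: [-3.138, -0.084, -0.002]
ft_force: [-2.2, 4.2, 6.2]
grip_width: 0.272
grip_force: 48.1
```

Pose, opening and grip are all steady, so the head is held. I'm handing in.

```bash
python3 -c "
from bench import ctrl
print(ctrl.close_job())"
```

```text
the job is handed in; nothing more can be done
None
```

The job is handed in, with no verdict returned: the pointer was lined up with the mark (by eye, within about 0.5 mm) and the knob let go, and the bolt head is held across its flats at about 48 N; pose and grip stayed steady, but I had no direct reading of the bolt's speed.

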